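Put the remotes away in the sliding-cover box

ROBOT

A 7-joint arm with a two-finger parallel gripper is mounted at the origin on the work surface. World frame = base frame: x ahead of the robot, y to its left, z up, the work surface at z = 0. Lengths are in m, angles in degrees, forces in N, time in s.
With the tool pointing down it reaches from about 0.4 to 0.925 m from the base axis. Payload 4.1 kg.
Tool frame: the origin (TCP) lies on the centre line of the jaws, within the pads' length; the fingertips stand 8 mm ahead of it and the grasp point (between the pads) lies 11 mm behind it; z points along the fingers, y is the line along which they close (so a half turn about z gives the same grasp; the last joint's range is limited). The gripper opens to 85 mm and grips with 20 to 120 N. Pads are 22 mm wide; open, the fingers measure 114 mm over their backs; the gripper's body (76 mm by 85 mm) begins 54 mm behind the grasp point. The pads swing forward as they close: fully open they stand 13 mm farther back than shut.
Start: joints at [63.999, 22.827, 2.584, 88.041, -1.071, 69.15, -2.905], TCP at [0.226, -0.61, 0.239] pointing down, gripper open.
Joint ranges: [-161.44, 161.44], [-28.35, 127.94], [-78.24, 83.42], [0, 140.83], [-78.03, 258.03], [13.02, 114.36], [-168.23, 168.23]. Speed limits (degrees/s): [147.25, 147.25, 180, 180, 180, 180, 180].

INTERFACE

Orientations are given as [roll, pitch, yaw] about the fixed x, y, z axes, in that order (R = Rz(yaw) Ry(pitch) Rx(roll)).
In Python, from cell import movep, move_linear, movej, release, clamp, sleep, solve_ik, get_state, capture, get_calibration, Unreachable, hand_in gives the robot as it stands. Calls block until the motion is done:
- movep(position, orientation): joint-space move of the TCP to a pose.
- move_linear(position, orientation=None, feed=0.15, guard=None): straight line of the TCP; orientation=None keeps the orientation; feed is the mean speed in m/s. With guard (N) it stops when the force on the tool has changed by that much, and returns True; else False.
- movej(angles): joint-space move.
- release() and clamp(effort=None): open the fingers fully, or close them until they stop; effort is the grip in N (None keeps the last).
- sleep(seconds).
- solve_ik(position, orientation): joint angles nearest the present ones, or None.
- get_state(): the state.
- capture(name): name is "side" or "top" or "wrist"; returns the picture (480x640x3 uint8, blue, green, red); there is no depth.
- get_calibration(name): a dict with "intrinsics" (3x3 intrinsics, pixels), "D" ([k1, k2, p1, p2, k3] as OpenCV has them; the pictures are not rectified), "R" (3x3) and "t" (3): a world point X has camera coordinates R X + t; the wrist camera has in their place "mount" (4x4, takes a point from camera to tool coordinates, whose origin is the TCP and whose axes are the flange's). Camera axes: x right, y down, z forward; pixel columns grow to the right and rows downward; lengths in m; the calibration is good to about 2 mm. A picture is of the moment at which its call begins: read the wrist's pose just before it. get_calibration takes no time and is no camera call.
A pose or a line that the arm cannot do raises Unreachable and nothing moves.
- hand_in(): hands the job in; it is judged then, once.
The state is a dict: "clock": time; "joint_positions": joint angles; "joint_vel": joint speeds; "effort": joint torques, N m; "tcp_pos": TCP position; "tcp_rot": TCP orientation; "force": force on the tool from outside, world axes, zero at the start; "moment": the same for the moment, N m; "width": finger opening in m; "finger_force": force on a finger pad.
Only numpy, scipy, OpenCV 4.12 (cv2) and the standard library are available. Lean on these libraries where they do the work, as an engineer would, in place of code of your own. Each camera call takes 0.05 s, during which the arm holds its last target. There are 200 camera calls.

TASK

Put all the remote controls away in the two-bay box: push its half-open cover all the way across until it stops over the bay with the glasses case, take the box of playing cards out of the other bay and lay it flat in the shallow tray, and put every remote that is lying about into that emptied bay. Once they are all in, slide the cover back all the way to its other stop so that it shuts the remotes in. Leave the glasses case where it is, and do not disturb the tumbler, the plant or the bottle.

Things in the scene. Friction and masses are not known exactly. Their poses are not given: they have to be found in the camera images.
- box: Fixed wooden box 206 mm (its x) x 364 mm (its y) x 60 mm high, open on top apart from the cover. Origin: centre of its underside on the table; y points to its left end. It may stand slightly turned. Walls and the partition in the middle are 8 mm thick, the floor 6 mm: two bays side by side along y, each 190 mm (x) x 170 mm (y) inside and 54 mm deep.
- left_bay (a point): Centre of the left (+y) bay's inner floor, 6 mm above the table, 89 mm from the box's centre. Axes as the box's.
- right_bay (a point): Centre of the right (-y) bay's inner floor, 6 mm above the table, 89 mm from the box's centre. Axes as the box's.
- cover (a joint): Position of the sliding cover along the box's y axis, in m: +0.089 at the left stop (left bay covered, right bay open), -0.089 at the right stop (right bay covered, left bay open), about 0 at the start (both bays half covered). The cover is a board 206 x 176 x 8 mm just above the rim (its top 69 mm above the table); it slides with about 3 N of friction and stays where it is left.
- cover_handle (a point): Centre of the top of the cover's handle, 89 mm above the table: an upright metal ridge at the cover's middle, 80 mm long (box's x), 14 mm thick (box's y), 20 mm tall above the cover. Pinch it across the box's y, or push it. Axes as the box's.
- remote1: Black remote control, a plain block 140 x 36 x 18 mm (long along its x, wide along its y), 0.11 kg. Origin: centre of its underside; z points out of the button face. Starts lying on the table to the left or right of the box, roughly end-on to the robot. Two to four remotes are present, absent ones read None from the start.
- remote2: Black remote control, a plain block 140 x 36 x 18 mm (long along its x, wide along its y), 0.11 kg. Origin: centre of its underside; z points out of the button face. Starts lying on the table to the left or right of the box, roughly end-on to the robot. Two to four remotes are present, absent ones read None from the start.
- remote3: Black remote control, a plain block 140 x 36 x 18 mm (long along its x, wide along its y), 0.11 kg. Origin: centre of its underside; z points out of the button face. Starts lying on the table to the left or right of the box, roughly end-on to the robot. Two to four remotes are present, absent ones read None from the start.
- remote4: Black remote control, a plain block 140 x 36 x 18 mm (long along its x, wide along its y), 0.11 kg. Origin: centre of its underside; z points out of the button face. Starts lying on the table to the left or right of the box, roughly end-on to the robot. Two to four remotes are present, absent ones read None from the start.
- cards: Box of playing cards, white with a blue panel on top, 90 (its x) x 62 (its y) x 20 mm, 0.10 kg. Origin: centre of its underside. Starts lying in one of the two bays, half under the cover: that bay is the one for the remotes.
- glasses_case: Grey glasses case, 150 (its x) x 55 (its y) x 34 mm, origin at the centre of its underside. Starts in the other bay and stays there.
- tray: Fixed shallow dark wooden tray, open on top, 125 (its x) x 140 (its y) x 18 mm high, walls and floor 5 mm thick, on the table left of the box. Origin: centre of its underside.
- tumbler: Drinking glass, 68 mm across, 80 mm high, behind the box. Origin: centre of its underside. Leave alone.
- plant: Small plant in a terracotta pot, 84 mm across, pot 65 mm high, behind the box. Origin: centre of its underside. Leave alone.
- bottle: Green bottle, 64 mm across, 190 mm high, at the far left. Origin: centre of its underside. Leave alone.
Mind the look-alikes: they are no part of the job. Several things have the shape of the cards; the one meant has the colours described above. Leave any pink look-alike of the remote1 alone.

How it is judged (in metres and radians):
On the way, in this order (a step that is already met when the one before it is completed fails the run):
1. the cover stands at its stop over the glasses case's bay (((y of glasses_case in the frame of box below -0.02 m and value of joint cover below -0.084 m) or (y of glasses_case in the frame of box above 0.02 m and value of joint cover above 0.084 m))), for 0.2 s.
2. with the cover still there, the cards lie in the tray and every remote is in the emptied bay (((y of glasses_case in the frame of box below -0.02 m and value of joint cover below -0.084 m and (y of remote1 in the frame of box between 0.006 and 0.172 m and x of remote1 in the frame of box between -0.09 and 0.09 m and z of remote1 in the frame of box below 0.056 m and linear speed of remote1 below 0.05 m/s) and (y of remote2 in the frame of box between 0.006 and 0.172 m and x of remote2 in the frame of box between -0.09 and 0.09 m and z of remote2 in the frame of box below 0.056 m and linear speed of remote2 below 0.05 m/s) and (y of remote3 in the frame of box between 0.006 and 0.172 m and x of remote3 in the frame of box between -0.09 and 0.09 m and z of remote3 in the frame of box below 0.056 m and linear speed of remote3 below 0.05 m/s) and (y of remote4 in the frame of box between 0.006 and 0.172 m and x of remote4 in the frame of box between -0.09 and 0.09 m and z of remote4 in the frame of box below 0.056 m and linear speed of remote4 below 0.05 m/s) and (x of cards in the frame of tray between -0.055 and 0.055 m and y of cards in the frame of tray between -0.06 and 0.06 m and height (world z) of cards below 0.035 m and linear speed of cards below 0.05 m/s and (angle between cards's own z axis and vertical below 0.3 rad or angle between cards's own z axis and vertical above 2.84 rad))) or (y of glasses_case in the frame of box above 0.02 m and value of joint cover above 0.084 m and (y of remote1 in the frame of box between -0.172 and -0.006 m and x of remote1 in the frame of box between -0.09 and 0.09 m and z of remote1 in the frame of box below 0.056 m and linear speed of remote1 below 0.05 m/s) and (y of remote2 in the frame of box between -0.172 and -0.006 m and x of remote2 in the frame of box between -0.09 and 0.09 m and z of remote2 in the frame of box below 0.056 m and linear speed of remote2 below 0.05 m/s) and (y of remote3 in the frame of box between -0.172 and -0.006 m and x of remote3 in the frame of box between -0.09 and 0.09 m and z of remote3 in the frame of box below 0.056 m and linear speed of remote3 below 0.05 m/s) and (y of remote4 in the frame of box between -0.172 and -0.006 m and x of remote4 in the frame of box between -0.09 and 0.09 m and z of remote4 in the frame of box below 0.056 m and linear speed of remote4 below 0.05 m/s) and (x of cards in the frame of tray between -0.055 and 0.055 m and y of cards in the frame of tray between -0.06 and 0.06 m and height (world z) of cards below 0.035 m and linear speed of cards below 0.05 m/s and (angle between cards's own z axis and vertical below 0.3 rad or angle between cards's own z axis and vertical above 2.84 rad))))), for 0.2 s.
At the end, for the whole second after the job is handed in: The cover is at the stop over the remotes' bay (within 5 mm), every remote present lies in that bay below the rim, the card box lies flat in the tray, the glasses case is within 40 mm of where it was, and all is at rest (((y of glasses_case in the frame of box below -0.02 m and value of joint cover above 0.084 m and (y of remote1 in the frame of box between 0.006 and 0.172 m and x of remote1 in the frame of box between -0.09 and 0.09 m and z of remote1 in the frame of box below 0.056 m and linear speed of remote1 below 0.05 m/s) and (y of remote2 in the frame of box between 0.006 and 0.172 m and x of remote2 in the frame of box between -0.09 and 0.09 m and z of remote2 in the frame of box below 0.056 m and linear speed of remote2 below 0.05 m/s) and (y of remote3 in the frame of box between 0.006 and 0.172 m and x of remote3 in the frame of box between -0.09 and 0.09 m and z of remote3 in the frame of box below 0.056 m and linear speed of remote3 below 0.05 m/s) and (y of remote4 in the frame of box between 0.006 and 0.172 m and x of remote4 in the frame of box between -0.09 and 0.09 m and z of remote4 in the frame of box below 0.056 m and linear speed of remote4 below 0.05 m/s) and (x of cards in the frame of tray between -0.055 and 0.055 m and y of cards in the frame of tray between -0.06 and 0.06 m and height (world z) of cards below 0.035 m and linear speed of cards below 0.05 m/s and (angle between cards's own z axis and vertical below 0.3 rad or angle between cards's own z axis and vertical above 2.84 rad)) and velocity of joint cover below 0.02 m/s and distance of glasses_case from where it was at the start of the episode below 0.04 m) or (y of glasses_case in the frame of box above 0.02 m and value of joint cover below -0.084 m and (y of remote1 in the frame of box between -0.172 and -0.006 m and x of remote1 in the frame of box between -0.09 and 0.09 m and z of remote1 in the frame of box below 0.056 m and linear speed of remote1 below 0.05 m/s) and (y of remote2 in the frame of box between -0.172 and -0.006 m and x of remote2 in the frame of box between -0.09 and 0.09 m and z of remote2 in the frame of box below 0.056 m and linear speed of remote2 below 0.05 m/s) and (y of remote3 in the frame of box between -0.172 and -0.006 m and x of remote3 in the frame of box between -0.09 and 0.09 m and z of remote3 in the frame of box below 0.056 m and linear speed of remote3 below 0.05 m/s) and (y of remote4 in the frame of box between -0.172 and -0.006 m and x of remote4 in the frame of box between -0.09 and 0.09 m and z of remote4 in the frame of box below 0.056 m and linear speed of remote4 below 0.05 m/s) and (x of cards in the frame of tray between -0.055 and 0.055 m and y of cards in the frame of tray between -0.06 and 0.06 m and height (world z) of cards below 0.035 m and linear speed of cards below 0.05 m/s and (angle between cards's own z axis and vertical below 0.3 rad or angle between cards's own z axis and vertical above 2.84 rad)) and velocity of joint cover below 0.02 m/s and distance of glasses_case from where it was at the start of the episode below 0.04 m))); the robot touches nothing.
It fails at once if the glasses case is lifted or moved 50 mm (distance of glasses_case from where it was at the start of the episode above 0.05 m or height (world z) of glasses_case above 0.04 m).
It fails at once if the tumbler is moved 40 mm or tipped over (distance of tumbler from where it was at the start of the episode above 0.04 m or angle between tumbler's own z axis and vertical above 0.6 rad).
It fails at once if the plant is moved 40 mm or tipped over (distance of plant from where it was at the start of the episode above 0.04 m or angle between plant's own z axis and vertical above 0.6 rad).
It fails at once if the bottle is moved 40 mm or tipped over (distance of bottle from where it was at the start of the episode above 0.04 m or angle between bottle's own z axis and vertical above 0.6 rad).
Of remote1, remote2, remote3, remote4 only 2 to 4 are there at a start; the rules pass over those that are not, and their reading is None.
At some moment in a run one of remote1, remote2, remote3, remote4 may be knocked a few centimetres aside while the robot is not near it.
Once in a run the grip may slacken for a moment while it holds something.
It also fails if it takes over 210 s, if anything falls off the work surface, if the arm or the gripper's body presses on something with over 40 N, if the wrist force passes 120 N, or if a joint passes its speed limit or range.

## Working session

There is one attempt and no reset: what is moved stays moved. The work goes in short steps, each a Python script; the robot and the scene stay as the last script left them, time stands still between calls to the robot, and variables do not carry over. Pictures are saved under pics/ and viewed, at most 14 in all, crops included, and the job is handed in when it is done.

```bash
mkdir -p pics; ls
python3 - <<'E'
from cell import *
import cv2
for n in("top","side"):
    cv2.imwrite(f"pics/{n}0.png",capture(n))
    c=get_calibration(n);print(n,c)
print(get_calibration("wrist"));print(get_state())
E
```

```text
pics
top {'intrinsics': array([[478.04723873,   0.        , 317.85050352],
       [  0.        , 478.04723873, 241.69127754],
       [  0.        ,   0.        ,   1.        ]]), 'D': array([-0.10378368,  0.        ,  0.        ,  0.        ,  0.        ]), 'R': array([[-0.0072169 , -0.99982336, -0.01735408],
       [-0.98410285,  0.01018098, -0.17730745],
       [ 0.17745281,  0.01579859, -0.98400249]]), 't': array([0.08118023, 0.6083967 , 1.11168598])}
side {'intrinsics': array([[486.53465375,   0.        , 316.93511684],
       [  0.        , 486.53465375, 237.08868648],
       [  0.        ,   0.        ,   1.        ]]), 'D': array([-0.00814036,  0.        ,  0.        ,  0.        ,  0.        ]), 'R': array([[-0.81636654, -0.57735149,  0.01452341],
       [-0.41817895,  0.57358041, -0.7043663 ],
       [ 0.39833658, -0.58109447, -0.70968809]]), 't': array([0.5162666 , 0.26309137, 1.01727479])}
{'intrinsics': array([[425.62286481,   0.        , 318.44366104],
       [  0.        , 425.62286481, 243.94296721],
       [  0.        ,   0.        ,   1.        ]]), 'D': array([-0.0
[... 415 characters left out ...]
'clock': 0.1, 'joint_positions': array([63.99967126, 22.86924314,  2.5804357 , 88.10705427, -1.07101883,
       69.15177551, -2.90495308]), 'joint_vel': array([-0.06298333, -0.00863681,  0.05531511, -0.1610772 , -0.11781138,
        0.01188076, -0.09903037]), 'effort': array([ 2.81602392e-03, -4.76262867e+01,  1.36952531e+00, -2.54950619e+01,
        1.18155795e-02,  5.00187583e-03,  3.41746748e-06]), 'tcp_pos': array([ 0.2256309 , -0.60897844,  0.23834899]), 'tcp_rot': array([-1.79896346e+02,  7.61322138e-03,  2.03345168e+01]), 'force': array([-0.33264917,  0.20514691, -0.62365158]), 'moment': array([-0.02976281, -0.05272906,  0.03914574]), 'finger_force': 0.0, 'width': 0.08540409396431413}
```

View pics/top0.png

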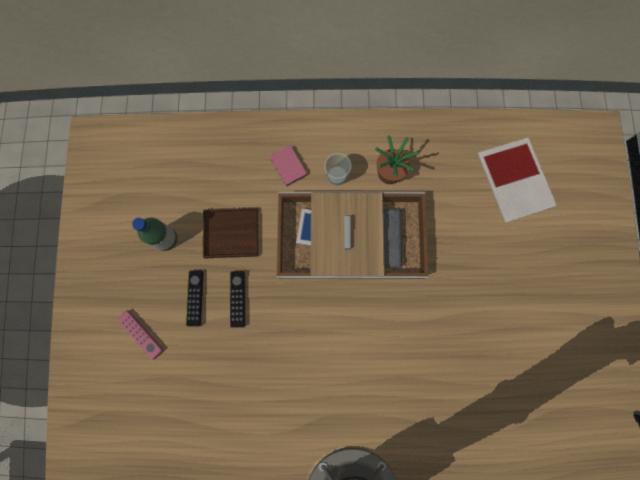

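View pics/side0.png

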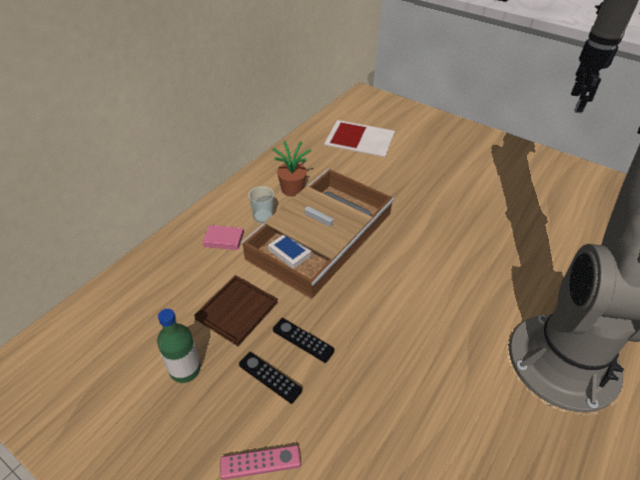

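The top view shows two black remotes at about (195,298) and (238,299), the tray at (231,233), and the box centred at about (352,235). The cards are at (306,228) in the left bay and the glasses case at (394,238) in the right. The pink look-alikes stay put. The black bit at (636,420) is the gripper. Next I'll enlarge both views.

Run:
```python
import cv2
a=cv2.imread("pics/top0.png")[180:340,180:440];cv2.imwrite("pics/topc.png",cv2.resize(a,None,fx=3,fy=3,interpolation=2))
a=cv2.imread("pics/side0.png")[165:415,190:400];cv2.imwrite("pics/sidec.png",cv2.resize(a,None,fx=2.4,fy=2.4,interpolation=2))
```

```text
(no output)
```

View pics/topc.png

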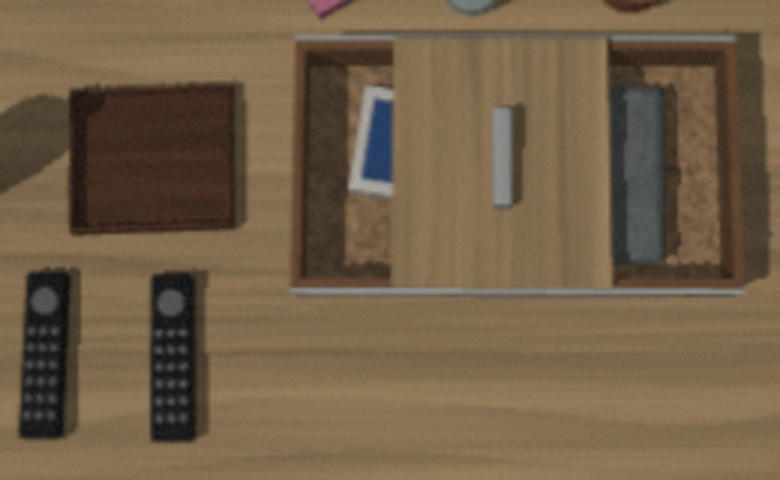

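View pics/sidec.png

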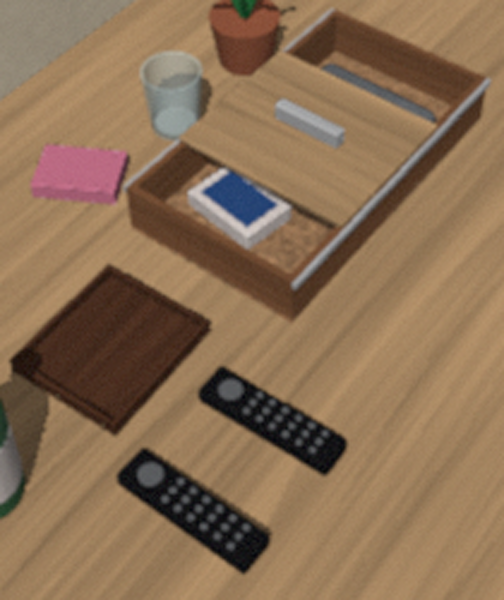

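Crop reading. In the top crop the handle runs (502,107)–(504,206). The remotes' circles are at (44,301) and (170,302), and the cards' left edge runs (371,88)–(350,192). The side crop shows the same features, with the handle at (280,104)–(340,134). I'll triangulate these.

```bash
cat > geo.py <<'E'
import numpy as np, cv2
from cell import *
def ray(n,px,pose=None):
    c=get_calibration(n)
    p=cv2.undistortPoints(np.array([[px]],float),c["intrinsics"],c["D"])[0,0]; d=np.r_[p,1]
    if n=="wrist":
        from scipy.spatial.transform import Rotation as R
        Rw=R.from_euler("xyz",pose[1],degrees=True).as_matrix(); M=c["mount"]
        return Rw@M[:3,3]+pose[0], Rw@M[:3,:3]@d
    return -c["R"].T@c["t"], c["R"].T@d
def plane(r,z): o,d=r; return o+d*(z-o[2])/d[2]
def tri(rs):
    A=0;b=0
    for o,d in rs:
        d=d/np.linalg.norm(d);P=np.eye(3)-np.outer(d,d);A=A+P;b=b+P@o
    return np.linalg.solve(A,b)
E
python3 - <<'E'
from geo import *
np.set_printoptions(precision=4,suppress=True)
T=lambda u,v:ray("top",((u+.5)/3-.5+180,(v+.5)/3-.5+180))
S=lambda u,v:ray("side",((u+.5)/2.4-.5+190,(v+.5)/2.4-.5+165))
for n,a,b in [("handF",(502,107),(280,104)),("handN",(504,206),(340,135)),("Acirc",(44,301),(151,473)),("Abtn",(40,415),(232,541)),
("Bcirc",(170,302),(231,389)),("Bbtn",(170,420),(312,444)),("cardFL",(371,88),(191,200)),("cardNL",(350,192),(245,236)),
("trFL",(70,90),(14,358)),("trFR",(238,84),(112,268)),("trNR",(237,228),(210,325)),("trNL",(72,234),(117,432)),
("bxFL",(297,38),(127,188)),("bxNL",(291,291),(294,285)),("bxNR",(744,292),(488,82)),("bxFR",(735,38),(332,12))]:
    print(n,tri([T(*a),S(*b)]))
for n,q in [("A",[(30,272),(72,272),(64,437),(20,437)]),("B",[(152,275),(193,275),(195,440),(150,440)])]:
    P=np.array([plane(T(*p),.018) for p in q]);print(n,P.mean(0),P[:,:2].ravel())
E
```

```text
handF [0.6654 0.0042 0.0858]
handN [0.5871 0.0049 0.0848]
Acirc [0.5201 0.3864 0.0211]
Abtn [0.4279 0.3906 0.0112]
Bcirc [0.5182 0.2799 0.0202]
Bbtn [0.4244 0.2804 0.0165]
cardFL [0.7016 0.1126 0.0101]
cardNL [0.6114 0.131  0.0283]
trFL [0.6999 0.3699 0.021 ]
trFR [0.7083 0.228  0.0057]
trNR [0.5832 0.2271 0.0076]
trNL [0.5778 0.3677 0.0072]
bxFL [0.7327 0.1715 0.0586]
bxNL [0.5232 0.1752 0.0594]
bxNR [ 0.5193 -0.1885  0.0561]
bxFR [ 0.7308 -0.1916  0.0553]
A [0.4769 0.3842 0.018 ] [0.5457 0.4006 0.5454 0.3646 0.4084 0.3673 0.4083 0.4043]
B [0.4741 0.2781 0.018 ] [0.5425 0.2966 0.5422 0.262  0.4059 0.2581 0.406  0.2954]
```

Run:
```python
from geo import *
D=[180,0,-1]
movep([.626,.0045,.25],D); release()
print(move_linear([.626,.0045,.084],feed=.1,guard=8)); clamp(40); s=get_state();print(s["width"],s["tcp_pos"],s["force"])
g=move_linear([.6243,-.1,.084],feed=.06,guard=20); s=get_state();print(g,s["width"],s["tcp_pos"],s["force"])
sleep(.4);release();move_linear([.6243,-.09,.25],feed=.2)
movep([.60,.09,.27],D);sleep(.3);s=get_state();im=capture("wrist");cv2.imwrite("pics/w1.png",im);print(s["tcp_pos"],s["tcp_rot"],s["clock"])
movep([.54,.09,.27],D);sleep(.3);s=get_state();im=capture("wrist");cv2.imwrite("pics/w2.png",im);print(s["tcp_pos"],s["tcp_rot"],s["clock"])
```

```text
False
0.01275756797106237 [0.62600138 0.00500562 0.08423045] [-1.03167691  1.14659389  2.68139084]
False 0.012763799041855857 [ 0.62483261 -0.09493853  0.08423839] [ 0.56800086 10.63428018  5.22580729]
[0.60027713 0.08838232 0.26964483] [ 1.79979063e+02  2.78404300e-02 -1.14996927e+00] 10.4
[0.54068138 0.08990793 0.26984096] [-1.79973299e+02  3.29658080e-03 -1.02727160e+00] 11.1
```

View pics/w1.png

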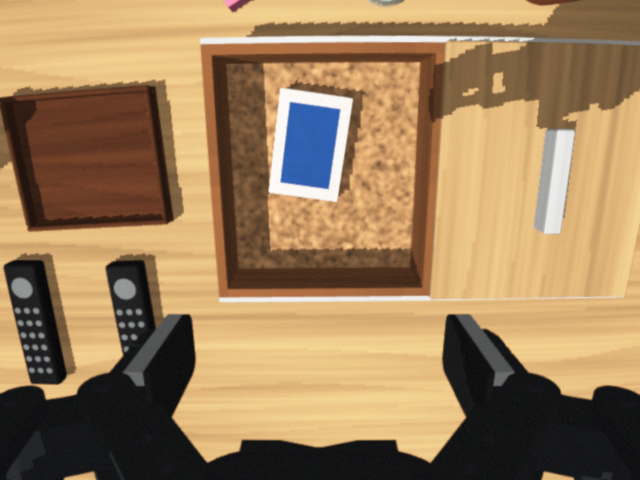

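View pics/w2.png

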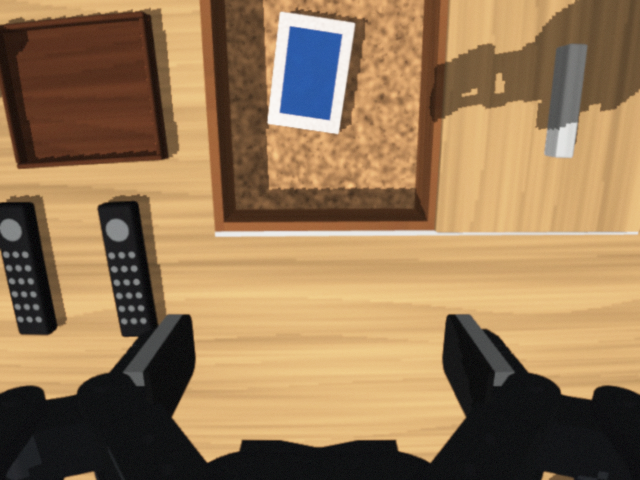

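The wrist views show the bay fully open, with the cover at its stop by the partition. The cards' corners are (282,88), (353,97), (337,201), (270,192) in w1 and (280,12), (355,21), (338,133), (268,124) in w2.

Run:
```python
from geo import *
np.set_printoptions(precision=4,suppress=True)
p1=([.60027713,.08838232,.26964483],[179.979,.0278,-1.15]);p2=([.54068138,.08990793,.26984],[-179.973,.0033,-1.027])
a=[(282,88),(353,97),(337,201),(270,192)];b=[(280,12),(355,21),(338,133),(268,124)]
P=np.array([tri([ray("wrist",x,p1),ray("wrist",y,p2)]) for x,y in zip(a,b)]);print("cards",P,P.mean(0))
Q=np.array([plane(ray("wrist",x,p1),.026) for x in a]);print(Q.mean(0))
d=(Q[0]+Q[1]-Q[2]-Q[3]);print(np.degrees(np.arctan2(d[1],d[0])))
for n,x,y in [("handN",(548,234),(558,157)),("trayNR",(171,222),(167,158)),("trayNL",(30,229),(19,167)),("trayFR",(154,87),(150,12)),("boxNL",(219,300),(215,235)),("part",(431,299),(437,235)),("Bcirc",(125,289),(117,230)),("Acirc",(22,288),(10,230))]:
    print(n,tri([ray("wrist",x,p1),ray("wrist",y,p2)]))
```

```text
cards [[0.6975 0.1173 0.0239]
 [0.6888 0.057  0.0275]
 [0.5999 0.0712 0.0262]
 [0.6085 0.1317 0.0218]] [0.6486 0.0943 0.0248]
[0.6488 0.0937 0.026 ]
-9.213207513716409
handN [ 0.583  -0.0902  0.089 ]
trayNR [0.5808 0.2273 0.0137]
trayNL [0.5768 0.3699 0.0128]
trayFR [0.7018 0.2266 0.0212]
boxNL [0.5188 0.1776 0.0566]
part [ 0.5148 -0.0114  0.0541]
Bcirc [0.5156 0.28   0.0196]
Acirc [0.5177 0.3874 0.0189]
```

```bash
cat > pick.py <<'E'
from geo import *
def pick(x,y,yaw,z,up=.2,effort=50):
    release(); movep([x,y,up],[180,0,yaw]); g=move_linear([x,y,z],feed=.1,guard=10)
    clamp(effort); w=get_state()["width"]; move_linear([x,y,up],feed=.1); s=get_state()
    print("pick",g,w,s["width"],s["finger_force"],s["clock"]); return s["width"]
def place(x,y,yaw,z,up=.2):
    movep([x,y,up],[180,0,yaw]); w=get_state()["width"]; g=move_linear([x,y,z],feed=.08,guard=8)
    s=get_state(); print("place",w,g,s["tcp_pos"],s["width"]); sleep(.3); release(); move_linear([x,y,up],feed=.15)
    print(get_state()["clock"])
E
python3 - <<'E'
from pick import *
w=pick(.649,.094,-9.2,.018)
if w>.05: place(.6405,.2985,0,.021)
movep([.48,.1,.3],[180,0,0])
cv2.imwrite("pics/top1.png",cv2.resize(capture("top")[160:360,120:440],None,fx=2.5,fy=2.5,interpolation=2))
E
```

```text
pick False 0.060412300674424275 0.0600503434135439 55.184274315834045 16.2333
place 0.06038393497283086 False [0.64074592 0.29861562 0.02141094] 0.0602685175554174
21.4667
```

View pics/top1.png

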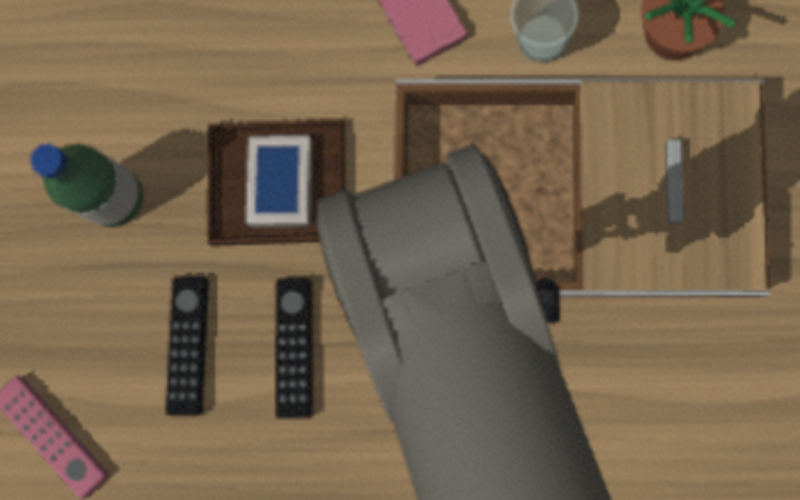

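The cards lie flat in the tray at (278,180), and both remotes are unmoved at (294,348) and (187,345). Next is remote B, then another look at A.

Run:
```python
from pick import *
w=pick(.475,.279,.3,.011)
if w>.03: place(.6275,.0595,-1,.020)
movep([.45,-.15,.3],[180,0,0])
im=capture("top");cv2.imwrite("pics/top2.png",cv2.resize(im[160:360,120:440],None,fx=2.5,fy=2.5,interpolation=2))
```

```text
pick False 0.03501828846361305 0.035090867047830154 51.461783051490784 28.2333
place 0.034335776184548486 False [0.62777129 0.05950564 0.02036827] 0.034926638439434825
33.875
```

View pics/top2.png

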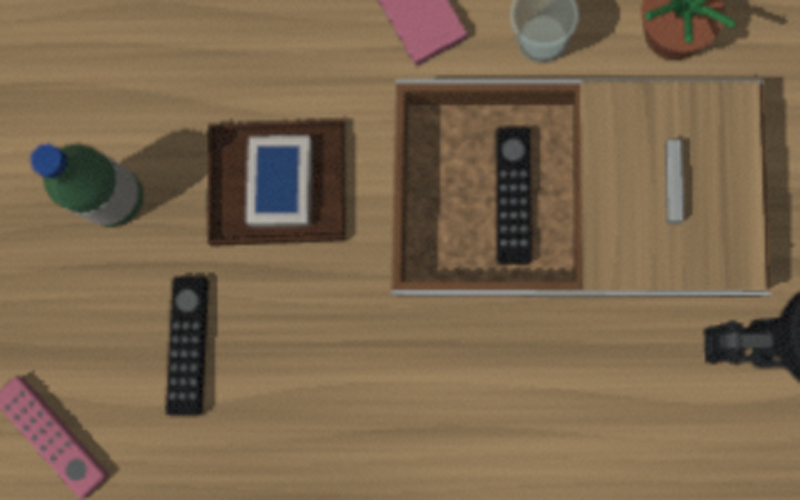

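Remote B lies in the bay at (514,195), and A is still at (187,345). I'll pick A and place it beside B.

Run:
```python
from pick import *
w=pick(.476,.386,-2,.011)
if w>.03: place(.6285,.1085,-1,.020)
movep([.45,-.15,.3],[180,0,0])
im=capture("top");cv2.imwrite("pics/top3.png",cv2.resize(im[160:360,120:440],None,fx=2.5,fy=2.5,interpolation=2))
```

```text
pick False 0.03467461490587918 0.03423574200229902 51.057570576667786 41.8333
place 0.034432994825002484 False [0.62871409 0.10860752 0.02033801] 0.03482966027761688
47.6417
```

View pics/top3.png

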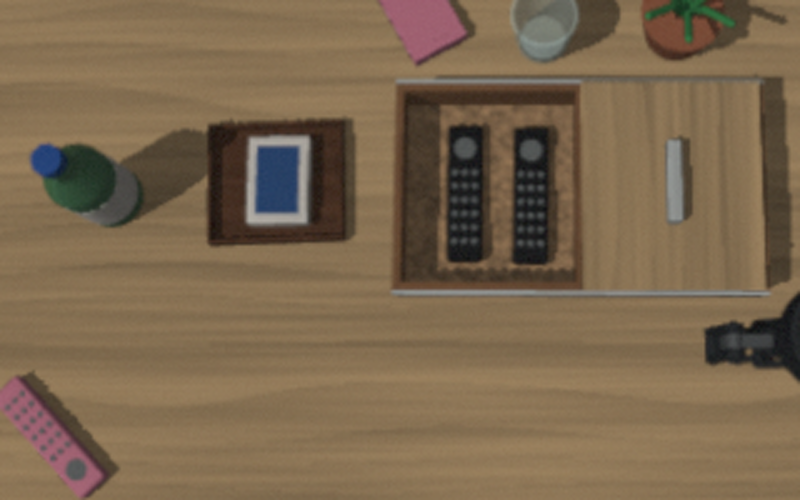

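Both remotes lie in the bay at (466,193) and (531,195). Now I'll close the cover.

Run:
```python
from pick import *
D=[180,0,-1]; release()
movep([.6243,-.0945,.2],D); print(move_linear([.6243,-.0945,.084],feed=.1,guard=8)); clamp(40); s=get_state();print(s["width"],s["tcp_pos"])
g=move_linear([.6277,.0895,.084],feed=.06,guard=20); s=get_state();print(g,s["width"],s["tcp_pos"],s["force"])
sleep(.4);release();p=get_state()["tcp_pos"];move_linear([p[0],p[1],.25],feed=.2)
movep([.45,-.15,.3],[180,0,0]);sleep(.5)
im=capture("top");cv2.imwrite("pics/top4.png",im);print(get_state()["clock"])
```

```text
False
0.012509812267560363 [ 0.62429933 -0.09459951  0.08419757]
False 0.013252452380165564 [0.62644401 0.08348711 0.08414271] [ -6.72302165 -12.86095693  13.331367  ]
58.9667
```

View pics/top4.png

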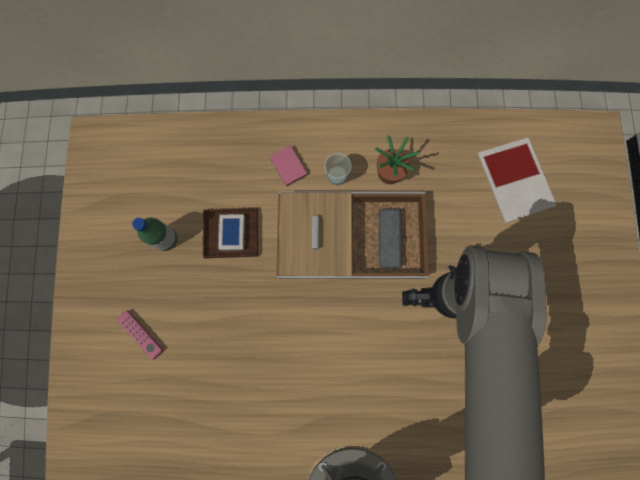

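The cover now sits at its left stop: it moved 178 mm, which is the full stroke. The cards are in the tray at (231,232), the glasses case is in place at (391,238), and no black remote is left out.

```bash
python3 -c "
from cell import *
print(hand_in())"
```

```text
the job is handed in; nothing more can be done
None
```

The job is handed in (no verdict was returned): both black remotes are shut in the left bay with the cover at its stop, the cards lie flat in the tray, and the glasses case, tumbler, plant and bottle look unmoved in the last picture.

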